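# Open the descaler bottle in the steam iron's dosing bay

### The job

Lift the loose cover plate off the pins of the dosing bay and lay it flat in the middle of the rubber rest mat. Then press the safety cap of the bottle inside the bay down and, keeping it pressed, twist it counter-clockwise (seen from above) until it is free, and lift it off. Finish while holding the cap still and upright in the gripper straight above the open bottle, about 8 cm clear of its neck (do not put it down or let go), with the other things on the table left where they are.

Things in the scene. Friction and masses are not known exactly. Their poses are not given: they have to be found in the camera images.
- bay: the dosing bay, a fixed grey open frame 180 (x) x 160 (y) mm with walls 55 mm high and four corner posts 18 mm square, tops 130 mm above the table; origin at the centre of its underside, z up. Two pins, 7 mm thick, rise 10 mm above the posts at (+78, +68) and (-78, -68) mm. A bottle is fixed upright on the bay's z axis and does not turn.
- neck (a point): centre of the rim of the bottle's neck, on the bay's axis, 92 mm above the table; axes parallel to the bay's. A spring-loaded seal 20 mm across stands up to 9 mm out of it.
- cover: the loose aluminium cover plate, 180 (x) x 160 (y) x 4 mm, about 0.3 kg, lying on the bay's four posts, two 11 mm holes over the pins; origin at the centre of its underside, z up. It lifts straight up. It hides the cap from above until it is removed.
- cover_handle (a point): middle of the bar of the cover's black bridge handle, 34 mm above the plate's underside. The bar is 80 mm long along the cover's y, 12 mm wide (x), 12 mm tall, underside 28 mm and top 40 mm above the plate's underside, on two feet 10 mm thick at y = +-35 mm: pinch it across x.
- cap: the white push-and-turn safety cap, about 60 g, a ribbed round skirt 54 mm across with a grip bar on top. Origin on its axis, 1 mm above the skirt's lower edge; z up. At the start it is locked on the bottle, axes parallel to the bay's, origin 12 mm below the neck's rim; there it turns only some 8 degrees and does not lift. Its spring pushes it up when it is let go.
- cap_grip (a point): point on the cap's axis inside the grip bar, 34 mm above the cap's origin, 11 mm below the bar's top. The bar is 50 mm long (cap's x), 14 mm wide (y), 22 mm tall, standing on the cap's flat deck; its top starts 125 mm above the table. Pinch it across y.
- cap_deck (a point): centre of the cap's flat deck, 54 mm across, 23 mm above the cap's origin; fingertips can push it either side of the bar. Pressed down 5 mm or more (hard stop at 7 mm; spring 7 N at first, 13 N at the bottom) the cap turns counter-clockwise: 55 to 130 degrees from the start it lifts straight off; 75 is a good turn. Clockwise it is blocked.
- mat: the fixed dark rubber rest mat, 240 (x) x 220 (y) mm, 4 mm thick; origin at the centre of its underside on the table, z up. The bay and the mat lie one to the left and one to the right in front of the robot, either way round.
- spool: bystander, to be left alone: a small grey thread spool, 42 mm across, 62 mm tall
- screwdriver: bystander, to be left alone: a screwdriver lying down, 150 mm long
- pin_dish: bystander, to be left alone: a white dish, 90 mm across, 35 mm tall
- scissors: bystander, to be left alone: a pair of scissors lying flat, about 180 mm long
- chalk: bystander, to be left alone: a flat piece of tailor's chalk, 50 x 30 x 8 mm
There are look-alikes about, which are no part of the job. What is meant by the cover is not pink or purple, and is the larger of those in its own colour.

How it is judged (in metres and radians):
On the way, in this order (a step that is already met when the one before it is completed fails the run):
1. the cover lies flat on the mat, let go, with the cap still on the bottle (horizontal distance between cover and mat below 0.05 m and height (world z) of cover below 0.009 m and angle between cover's own z axis and vertical below 0.06 rad and contact force between the fingers and cover below 0.1 N and linear speed of cover below 0.02 m/s and z of cap in the frame of neck below 0 m), for 0.2 s.
2. the cap is pressed down by at least 2.5 mm (z of cap in the frame of neck below -0.0145 m and contact force between the fingers and cap above 0.5 N), for 0.05 s.
3. the cap is twisted by more than 35 degrees while still down on the neck (z of cap in the frame of neck below -0.008 m and angle between the x axis of cap and the x axis of bay, either way round above 0.61 rad), for 0.05 s.
At the end, for the whole second after the job is handed in: The cap is held still by the fingers, within 0.25 rad of upright, its origin (1 mm above its lower edge) 40 to 160 mm above the neck's rim and within 35 mm of the bottle's axis, touching nothing of the bay; the cover lies flat, released and at rest on the mat, its centre within 50 mm of the mat's (horizontal distance between cover and mat below 0.05 m and height (world z) of cover below 0.009 m and angle between cover's own z axis and vertical below 0.06 rad and contact force between the fingers and cover below 0.1 N and linear speed of cover below 0.02 m/s and z of cap in the frame of neck between 0.04 and 0.16 m and horizontal distance between cap and neck below 0.035 m and angle between cap's own z axis and vertical below 0.25 rad and contact force between the fingers and cap above 1 N and contact force between cap and bay below 0.1 N and linear speed of cap below 0.03 m/s); the arm keeps its last pose, push and grip.
It fails at once if another thing on the table is displaced by more than 3 cm (distance of any of spool, screwdriver, pin_dish, scissors, chalk from where it was at the start of the episode above 0.03 m).
It also fails if it takes over 62 s, if anything falls off the work surface, if the arm or the gripper's body presses on something with over 40 N, if the wrist force passes 120 N, or if a joint passes its speed limit or range.

### The arm

A 6-joint arm with a two-finger parallel gripper is mounted at the origin on the work surface. World frame = base frame: x ahead of the robot, y to its left, z up, the work surface at z = 0. Lengths are in mm, angles in degrees, forces in N, time in s.
With the tool pointing down it reaches from about 350 to 850 mm from the base axis. Payload 8.1 kg.
Tool frame: the origin (TCP) lies midway between the tips of the shut fingers; the grasp point (between the pads) lies 19 mm behind it; z points along the fingers, y is the line along which they close (so a half turn about z gives the same grasp; the last joint's range is limited). The gripper opens to 85 mm and grips with 20 to 120 N. Pads are 22 mm wide; open, the fingers measure 114 mm over their backs; the gripper's body (76 mm by 85 mm) begins 54 mm behind the grasp point. The pads swing forward as they close: fully open they stand 13 mm farther back than shut.
Start: joints at [-71.413, 7.471, 85.268, -0, 87.261, -4.893], TCP at [239.075, -550.316, 231.292] pointing down, gripper open.
Joint ranges: [-169.43, 169.43], [-51.17, 129.36], [1.28, 143.12], [-76.62, 256.62], [0, 156.53], [-152.29, 152.29]. Speed limits (degrees/s): [136.94, 136.94, 159.86, 180, 180, 180].

### API

Orientations are given as [roll, pitch, yaw] about the fixed x, y, z axes, in that order (R = Rz(yaw) Ry(pitch) Rx(roll)).
In Python, from bench import r gives the robot as it stands. The module is installed in compiled form; this text tells all that it offers.
- The arm moves only by the tool jog_arm, never from a script. Its argument "rows" is a list of rows, each a list of 2 entries, a list of its own where there are three numbers: the shift along the tool's x, y, z in mm, then the turn, a rotation vector about the tool's x, y, z in rad. A call has 1 to 10 rows; each row is the pose to reach, as a shift and turn from the pose commanded when the call began, along the tool's axes at that moment; what a row does not reach only later rows make up. A row lasts 1/10 s, in which the tool goes at most 50 mm and 8.59 degrees, less where a joint would pass 70% of its speed; a pose out of reach is approached as far as the arm can. A call with a gripper value outside its range is refused whole. "grip" is the finger opening in mm, from 0 to 85.4, set as the call begins (left out, the last holds). The fingers move at their own pace and stop on an object; "force" is the grip in N (left out, the last holds). Time passes only in rows, so rows that repeat a pose let the fingers close. It gives the time, the measured TCP pose, the force, the opening and the grip force at its end, in the units of the state.
- r.sense(): the state, without advancing time (a new reading comes with each control period).
- r.snapshot(name): name is "scene" or "side" or "wrist"; returns (picture, depth): 384x512x3 uint8, blue, green, red; 384x512 float32, mm along the optical axis (not along the pixel's ray), 0 where there is no reading.
- r.camera_params(name): a dict with "fx", "fy", "cx", "cy" (pixels), "pose" (4x4, takes a point from camera to world coordinates); the wrist camera has in their place "tool_from_camera" (4x4, takes a point from camera to tool coordinates, whose origin is the TCP and whose axes are the flange's). Camera axes: x right, y down, z forward; pixel columns grow to the right and rows downward; lengths in mm; the calibration is good to about 2 mm. A picture is of the moment at which its call begins: read the wrist's pose just before it. camera_params takes no time and is no camera call.
- r.hand_in(): hands the job in; it is judged then, once.
The state is a dict: "time": time; "joint_pos": joint angles; "qd": joint speeds; "joint_efforts": joint torques, N m; "tool_pos": TCP position; "tcp_rot": TCP orientation; "ft_force": force on the tool from outside, world axes, zero at the start; "wrist_torque": the same for the moment, N m; "finger_gap": finger opening in mm; "grip_force": force on a finger pad.
Only numpy, scipy, OpenCV 4.12 (cv2) and the standard library are available. Lean on these libraries where they do the work, as an engineer would, in place of code of your own. Each camera call takes 0.05 s, during which the arm holds its last target. There are 200 camera calls.

## Working session

There is one attempt and no reset: what is moved stays moved. The work goes in short steps, Python scripts to look and compute and a tool call to move; the robot and the scene stay as the last step left them, time stands still between calls to the robot, and variables do not carry over. Pictures are saved under pics/ and viewed, at most 10 in all, crops included, and the job is handed in when it is done.

Besides the shell and the picture viewer there is one more tool, called as a command line: name --argument value ..., lists and objects as JSON in quotes. jog_arm: Moves the arm, as the interface text tells. Its arguments: {"type":"object","properties":{"rows":{"type":"array"},"grip":{"type":"number"},"force":{"type":"number"}},"required":["rows"]}

```bash
mkdir -p pics; python3 - <<'E'
from bench import r
import cv2,numpy as np
for n in("scene","side"):
    p,d=r.snapshot(n);cv2.imwrite(f"pics/{n}0.png",p);np.save(f"pics/{n}0.npy",d)
    c=r.camera_params(n);print(n,c["fx"],c["cx"],c["cy"],np.round(c["pose"],3).tolist())
print(r.camera_params("wrist"));print(r.sense())
E
```

```text
scene 378.0824231348542 254.874588693823 193.79694423631105 [[0.856, 0.286, -0.43, 989.042], [0.516, -0.51, 0.688, -933.51], [-0.022, -0.811, -0.584, 914.368], [0.0, 0.0, 0.0, 1.0]]
side 430.0916531509781 259.68760573523946 198.11536439291888 [[-0.985, -0.121, 0.126, 220.542], [-0.175, 0.646, -0.743, 986.509], [0.009, -0.754, -0.657, 995.351], [0.0, 0.0, 0.0, 1.0]]
{'fx': 302.825146426108, 'fy': 302.825146426108, 'cx': 254.56055928246477, 'cy': 191.26393702800559, 'tool_from_camera': array([[ 2.43252644e-04, -9.63115054e-01, -2.69089823e-01,
         6.77326309e+01],
       [ 9.99999811e-01,  3.86187625e-04, -4.78243721e-04,
         2.36395062e-01],
       [ 5.64522887e-04, -2.69089655e-01,  9.63114966e-01,
        -1.42329349e+02],
       [ 0.00000000e+00,  0.00000000e+00,  0.00000000e+00,
         1.00000000e+00]])}
{'time': 0.1, 'joint_pos': array([-7.14140505e+01,  7.51267848e+00,  8.53225140e+01, -9.24912172e-04,
        8.72608832e+01, -4.89237528e+00]), 'qd': array([-0.09366956, -0.21443837, -0.12774936, -0.0933698 , -0.00775686,
        0.07413116]), 'joint_efforts': array([ 1.52204535e-03, -5.70948637e+01, -5.01942873e+01, -1.08820984e-04,
        7.99973641e-03, -7.62603668e-05]), 'tool_pos': array([ 238.9067975 , -549.85283044,  230.33457987]), 'tcp_rot': array([-1.79904196e+02, -7.27333441e-03,  2.34783637e+01]), 'ft_force': array([-0.1252117 ,  0.09606582, -0.27608369]), 'wrist_torque': array([-0.02051907, -0.01325549,  0.05909002]), 'grip_force': 0.0, 'finger_gap': 85.34050176784109}
```

View pics/scene0.png

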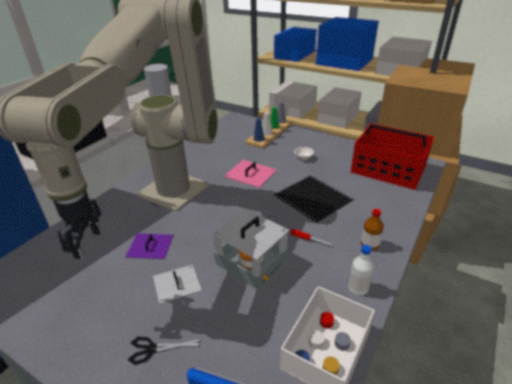

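View pics/side0.png

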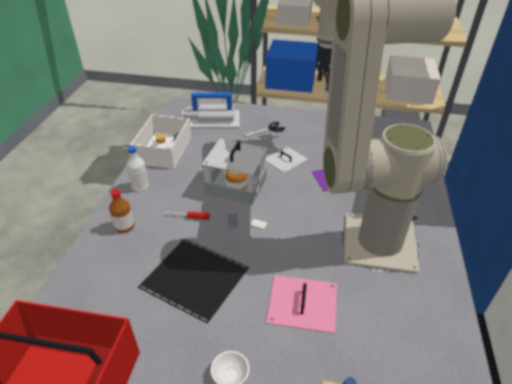

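The scene view shows the bay with a silver plate on it at (252,232). The candidates for the cover are:
- the silver plate on the bay, (252,232)
- a silver plate on the table, (177,283)
- a pink plate, (250,172)
- a purple plate, (150,245)

Only the silver ones fit the colour, and the plate on the bay looks larger. I'll confirm it with a crop and by size.

```bash
cat > h.py <<'E'
from bench import r
import cv2,numpy as np
def cloud(n,d,T=None):
    c=r.camera_params(n);T=c["pose"] if T is None else T
    v,u=np.indices(d.shape)
    P=np.stack([(u-c["cx"])/c["fx"]*d,(v-c["cy"])/c["fy"]*d,d],-1)@T[:3,:3].T+T[:3,3]
    P[d==0]=np.nan
    return P
def rect(Q):
    (c,s,a)=cv2.minAreaRect(Q[:,:2].astype(np.float32));return np.round(c,1),np.round(s,1),round(a,1)
E
python3 - <<'E'
from h import *
S=cv2.imread("pics/scene0.png");D=cv2.imread("pics/side0.png")
a=cv2.resize(S[190:310,130:310],(780,520),interpolation=cv2.INTER_CUBIC)[:, :400]
a=cv2.resize(S[200:310,140:310],(400,260),interpolation=2);b=cv2.resize(D[130:220,180:320],(400,260),interpolation=2)
cv2.imwrite("pics/c.png",cv2.resize(np.hstack([a,b]),(800,260)))
for n,I in(("scene",S),("side",D)):
    P=cloud(n,np.load(f"pics/{n}0.npy"));z=P[...,2]
    hsv=cv2.cvtColor(I,cv2.COLOR_BGR2HSV)
    ok=(P[...,0]>200)&(P[...,0]<1000)&(abs(P[...,1])<600)
    for nm,m in(("top",(z>122)&(z<142)),("handle",(z>160)&(z<182)),("white",(z>-3)&(z<12)&(hsv[...,2]>170)&(hsv[...,1]<40)),("dark",(z>-3)&(z<12)&(hsv[...,2]<50))):
        k,l,st,_=cv2.connectedComponentsWithStats((m&ok).astype(np.uint8))
        for i in range(1,k):
            if st[i,4]>25:
                Q=P[l==i];print(n,nm,st[i],rect(Q),np.round(np.median(Q,0),1))
E
```

```text
scene top [353 145  72  20 305] (array([741.1, 489.5]), array([284.4,  54.2]), 9.2) [746.1 489.5 132. ]
scene top [ 211  208   78   53 1940] (array([ 502.7, -191.9]), array([164.5, 184.9]), 82.1) [ 515.6 -203.9  135. ]
scene top [371 213  10   7  40] (array([816.6,  72.4]), array([27.9, 12.6]), 15.0) [817.5  71.1 131. ]
scene top [356 255  15  10  90] (array([ 843.3, -131.5]), array([37.5, 27. ]), 4.3) [ 845.1 -133.9  128.7]
scene handle [240 216  19  17 106] (array([ 503.1, -194.5]), array([78.9, 13.9]), 82.0) [ 504.6 -196.4  169.5]
scene handle [361 244  10  10  81] (array([ 843.6, -124.9]), array([25.7, 25.6]), 64.5) [ 843.3 -128.1  169.7]
scene white [155 267  45  32 739] (array([ 348.8, -387.4]), array([122.4, 107.3]), 52.9) [ 347.3 -391.9    3.9]
scene white [ 312  315   53   65 1096] (array([ 859.6, -335.5]), array([ 93. , 166.2]), 0.1) [ 861.3 -336.6    4.8]
scene dark [ 275  177   76   45 1780] (array([533.2, 232.6]), array([215.6, 236.7]), 70.4) [541.6 223.4   5. ]
scene dark [136 338  12   4  26] (array([ 400.6, -588.7]), array([31.8,  5.7]), 31.5) [ 398.1 -588.8    9. ]
s
[... 1142 characters left out ...]
y([96.4, 63.4]), 82.9) [ 853.9 -416.3    3.6]
side white [174 134  17  33  53] (array([ 763.7, -365.7]), array([  6.7, 220.1]), 0.4) [ 764.  -349.4    5.8]
side white [266 147  41  25 492] (array([ 352.4, -388.4]), array([138.7, 122.9]), 51.0) [ 348.9 -378.3    1.7]
side white [251 218  17  11 112] (array([393.6, -11.5]), array([46.2, 53.6]), 81.0) [392.2  -7.2   6.2]
side white [212 350  26  13  38] (array([396.6, 458.4]), array([65.8, 15.9]), 33.1) [3.972e+02 4.516e+02 1.000e-01]
side white [219 362  24  22 368] (array([367.5, 506.9]), array([54.9, 51.9]), 10.9) [369.2 506.9   7.4]
side dark [ 143  241  104   78 4274] (array([536.5, 236.4]), array([202.3, 235.8]), 70.1) [532.1 244.9   3.5]
```

View pics/c.png

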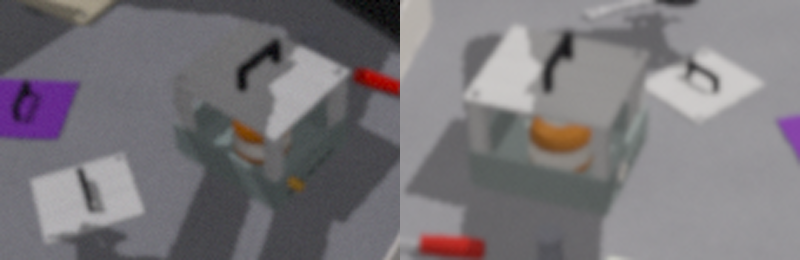

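The crop shows the bay's plate with its black handle. It measures about 182 x 165 mm against 122 x 107 mm for the silver plate on the table, so the bay's plate is the cover. Bay ≈ (505,-191), yaw -8°; mat ≈ (535,235), yaw -20°. I'll go above the handle with tool yaw 82°.

jog_arm --rows '[[[60,-35,-30],[0,0,-0.14]],[[105,-60,-30],[0,0,-0.28]],[[150,-86,-30],[0,0,-0.42]],[[195,-112,-30],[0,0,-0.56]],[[240,-138,-30],[0,0,-0.7]],[[285,-164,-30],[0,0,-0.84]],[[330,-190,-30],[0,0,-0.97]],[[365,-210,-30],[0,0,-1.02]],[[387,-223,-30],[0,0,-1.02]],[[387,-223,-30],[0,0,-1.02]]]' --grip 60

```text
time: 1.1
tool_pos: [507.6, -186.3, 260.8]
tcp_rot: [180.0, -0.1, 82.3]
ft_force: [-0.3, -0.9, 0.2]
finger_gap: 60.0
grip_force: 0.0
```

```bash
cat >> h.py <<'E'
from scipy.spatial.transform import Rotation as Ro
def tool(s):
    T=np.eye(4);T[:3,:3]=Ro.from_euler("xyz",s["tcp_rot"],degrees=True).as_matrix();T[:3,3]=s["tool_pos"];return T
def wrist(name):
    s=r.sense();p,d=r.snapshot("wrist");cv2.imwrite(f"pics/{name}.png",p)
    return p,cloud("wrist",d,tool(s)@r.camera_params("wrist")["tool_from_camera"]),s
def to(x,y,z,yaw):
    s=r.sense();T=tool(s);G=Ro.from_euler("xyz",[180,0,yaw],degrees=True).as_matrix()
    print("shift",np.round(T[:3,:3].T@(np.array([x,y,z])-T[:3,3]),1),"rot",np.round(Ro.from_matrix(T[:3,:3].T@G).as_rotvec(),3),"from",np.round(s["tool_pos"],1),np.round(s["tcp_rot"],1))
E
python3 - <<'E'
from h import *
p,P,s=wrist("w1");z=P[...,2]
hsv=cv2.cvtColor(p,cv2.COLOR_BGR2HSV)
for nm,m in(("top",(z>124)&(z<145)),("handle",(z>162)&(z<182)&(hsv[...,2]<90))):
    k,l,st,_=cv2.connectedComponentsWithStats(m.astype(np.uint8))
    for i in range(1,k):
        if st[i,4]>100: Q=P[l==i];print(nm,st[i],rect(Q),np.round(np.median(Q,0),1))
E
```

```text
top [  148   100   211   169 29422] (array([ 504.5, -192.9]), array([160.4, 180.9]), 82.0) [ 507.5 -177.4  133.8]
handle [ 246  152   14   94 1242] (array([ 504.9, -191.9]), array([78.8, 10.6]), 82.5) [ 505.4 -187.8  169.5]
```

View pics/w1.png

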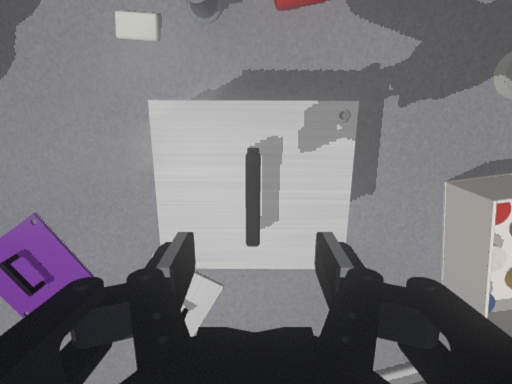

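The wrist view shows the plate (150..357,100..268) with its handle at (253,200). Handle centre is (504.8,-192.4,169) and sizes match. Descend and grip.

jog_arm --rows '[[[-6.5,-2,35],[0,0,0]],[[-6.5,-2,75],[0,0,0]],[[-6.5,-2,105],[0,0,0]],[[-6.5,-2,114],[0,0,0]],[[-6.5,-2,114],[0,0,0]],[[-6.5,-2,114],[0,0,0]]]'

```text
time: 1.75
tool_pos: [502.9, -198.7, 149.0]
tcp_rot: [179.9, 0.0, 81.9]
ft_force: [1.0, 0.0, -1.4]
finger_gap: 60.3
grip_force: 0.0
```

jog_arm --rows '[[[0,0,0],[0,0,0]],[[0,0,0],[0,0,0]],[[0,0,0],[0,0,0]],[[0,0,0],[0,0,0]],[[0,0,0],[0,0,0]],[[0,0,0],[0,0,0]],[[0,0,0],[0,0,0]]]' --grip 0 --force 80

```text
time: 2.45
tool_pos: [503.0, -198.1, 148.6]
tcp_rot: [179.9, 0.0, 81.9]
ft_force: [0.0, -0.1, 5.2]
finger_gap: 10.1
grip_force: 79.1
```

jog_arm --rows '[[[0,0,-5],[0,0,0]],[[0,0,-12],[0,0,0]],[[0,0,-20],[0,0,0]],[[0,0,-30],[0,0,0]],[[0,0,-45],[0,0,0]],[[0,0,-65],[0,0,0]],[[0,0,-75],[0,0,0]],[[0,0,-75],[0,0,0]],[[0,0,-75],[0,0,0]]]'

```text
time: 3.35
tool_pos: [502.3, -197.8, 222.3]
tcp_rot: [180.0, 0.0, 81.9]
ft_force: [0.3, 0.0, -3.4]
finger_gap: 10.1
grip_force: 78.4
```

```bash
python3 - <<'E'
from h import *
s=r.sense();print(s["ft_force"],s["finger_gap"],s["grip_force"])
# cover centre sits ~6 mm ahead of TCP along tool x
yaw=70; x,y=535,235; f=np.deg2rad(yaw)
to(x-6*np.cos(f),y-6*np.sin(f),223,yaw)
E
```

```text
[ 0.27378332  0.02922315 -3.41729213] 10.082500184945427 78.4199845790863
shift [427.2 -29.7  -0.8] rot [0.    0.    0.208] from [ 502.3 -197.8  222.3] [180.    0.   81.9]
```

jog_arm --rows '[[[15,-1,0],[0,0,0.01]],[[45,-3,0],[0,0,0.03]],[[85,-6,0],[0,0,0.05]],[[130,-9,0],[0,0,0.07]],[[175,-12,0],[0,0,0.09]],[[220,-15,0],[0,0,0.11]],[[265,-18,0],[0,0,0.13]],[[310,-21,0],[0,0,0.15]],[[350,-24,0],[0,0,0.17]],[[380,-26,0],[0,0,0.19]]]'

```text
time: 4.35
tool_pos: [528.9, 184.6, 220.7]
tcp_rot: [-179.9, 0.0, 71.1]
ft_force: [1.4, -0.8, -2.9]
finger_gap: 10.3
grip_force: 78.4
```

jog_arm --rows '[[[25,-7,0],[0,0,0.01]],[[40,-11,0],[0,0,0.02]],[[47,-13,0],[0,0,0.02]],[[47,-13,0],[0,0,0.02]],[[47,-13,0],[0,0,0.02]]]'

```text
time: 4.85
tool_pos: [532.7, 230.0, 221.6]
tcp_rot: [-180.0, 0.1, 69.9]
ft_force: [-0.4, 0.0, -2.8]
finger_gap: 10.2
grip_force: 78.4
```

```bash
python3 - <<'E'
from h import *
p,P,s=wrist("w2");z=P[...,2]
print(s["tool_pos"],s["tcp_rot"],s["ft_force"])
for lo,hi in((195,215),(-5,15)):
    m=(z>lo)&(z<hi)&(abs(P[...,1]-235)<140)
    if lo<0: m&=p.max(-1)<45
    Q=P[m];print(rect(Q),np.median(Q,0),len(Q))
d=np.load("pics/scene0.npy");S=cv2.imread("pics/scene0.png")
to(533,229,30,70)
E
```

```text
[532.68505919 230.00785321 221.6076394 ] [-1.79957141e+02  6.37291246e-02  6.98860752e+01] [-0.3597895   0.02158954 -2.84984175]
(array([535. , 236.9]), array([156.5, 181.4]), 69.8) [550.04239763 266.76372937 206.63137672] 65197
(array([0., 0.]), array([0., 0.]), 0.0) [nan nan nan] 0
shift [ -0.6   0.5 191.9] rot [-0.     0.001 -0.003] from [532.8 229.8 221.9] [-180.     0.    69.9]
  return _methods._mean(a, axis=axis, dtype=dtype,
  ret = um.true_divide(
```

View pics/w2.png

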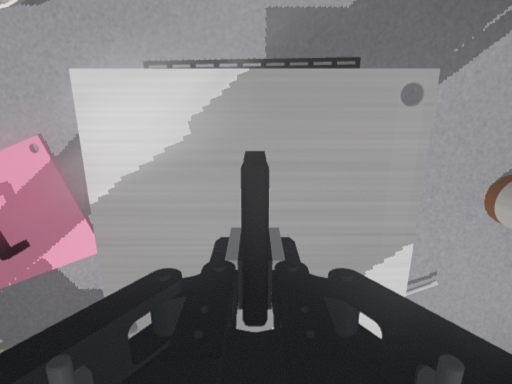

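The view shows the cover level over the mat, its front edge visible at (145..360,63) and parallel to the cover's edge. The cover underside is 19 mm below the TCP, so it touches the mat at TCP z ≈ 23.

jog_arm --rows '[[[-1,0,30],[0,0,0]],[[-1,0,75],[0,0,0]],[[-1,0,120],[0,0,0]],[[-1,0,155],[0,0,0]],[[-1,0,180],[0,0,0]],[[-1,0,190],[0,0,0]],[[-1,0,195],[0,0,0]],[[-1,0,197],[0,0,0]],[[-1,0,198],[0,0,0]],[[-1,0,198],[0,0,0]]]'

```text
time: 5.9
tool_pos: [533.7, 230.2, 25.8]
tcp_rot: [179.9, -0.1, 69.9]
ft_force: [0.3, -0.2, -2.6]
finger_gap: 10.5
grip_force: 78.3
```

jog_arm --rows '[[[0,0,1.5],[0,0,0]],[[0,0,3],[0,0,0]],[[0,0,3.5],[0,0,0]],[[0,0,3.5],[0,0,0]]]'

```text
time: 6.3
tool_pos: [533.3, 230.2, 22.7]
tcp_rot: [179.9, -0.0, 69.9]
ft_force: [-4.5, -2.5, 9.6]
finger_gap: 10.5
grip_force: 80.2
```

Contact. Release, opening to 60, then rise straight up.

jog_arm --rows '[[[0,0,0],[0,0,0]],[[0,0,0],[0,0,0]],[[0,0,0],[0,0,0]],[[0,0,0],[0,0,0]],[[0,0,0],[0,0,0]]]' --grip 60

```text
time: 6.8
tool_pos: [532.6, 229.9, 20.7]
tcp_rot: [-180.0, 0.0, 69.9]
ft_force: [-0.2, -0.5, 0.7]
finger_gap: 59.6
grip_force: 0.0
```

jog_arm --rows '[[[0,0,-10],[0,0,0]],[[0,0,-30],[0,0,0]],[[0,0,-60],[0,0,0]],[[0,0,-100],[0,0,0]],[[0,0,-145],[0,0,0]],[[0,0,-190],[0,0,0]],[[0,0,-230],[0,0,0]],[[0,0,-250],[0,0,0]],[[0,0,-250],[0,0,0]],[[0,0,-250],[0,0,0]]]'

```text
time: 7.8
tool_pos: [532.7, 229.9, 271.3]
tcp_rot: [180.0, -0.0, 69.9]
ft_force: [-0.3, -0.4, -0.2]
finger_gap: 59.6
grip_force: 0.0
```

```bash
python3 - <<'E'
from h import *
p,P,s=wrist("w3");z=P[...,2]
m=(z>0)&(z<20)&(p.min(-1)>90)&(abs(P[...,0]-535)<130)&(abs(P[...,1]-235)<130);Q=P[m];print(rect(Q),np.percentile(Q[:,2],[2,50,98]))
to(504.7,-192.4,270,-8)
E
```

```text
(array([535., 235.]), array([259.9, 259.9]), 90.0) [0.11160274 7.25005218 9.34876285]
shift [-405.8  119.4    0. ] rot [-0.000e+00  1.000e-03  1.359e+00] from [532.1 229.7 269.8] [-179.9    0.    69.9]
```

The cover top is at z ≈ 8, so it lies flat on the mat. Back over the bay with yaw -8°.

jog_arm --rows '[[[-20,6,0],[0,0,0.1]],[[-60,18,0],[0,0,0.23]],[[-105,31,0],[0,0,0.36]],[[-150,44,0],[0,0,0.49]],[[-195,57,0],[0,0,0.62]],[[-240,71,0],[0,0,0.75]],[[-285,84,0],[0,0,0.88]],[[-325,96,0],[0,0,1.0]],[[-360,106,0],[0,0,1.12]],[[-385,113,0],[0,0,1.24]]]' --grip 85

```text
time: 8.85
tool_pos: [504.8, -172.6, 268.4]
tcp_rot: [-179.9, 0.2, -1.5]
ft_force: [0.5, 0.4, 0.6]
finger_gap: 85.2
grip_force: 0.0
```

```bash
python3 - <<'E'
from h import *
to(504.7,-192.4,270,-8)
E
```

```text
shift [ 0.4 19.8 -1.6] rot [-0.001  0.004  0.113] from [ 504.8 -172.6  268.4] [-179.9    0.2   -1.5]
```

jog_arm --rows '[[[0,18,0],[0,0,0.1]],[[0,20,0],[0,0,0.12]],[[0,20,0],[0,0,0.12]],[[0,20,0],[0,0,0.12]]]'

```text
time: 9.25
tool_pos: [505.6, -189.5, 269.8]
tcp_rot: [-179.9, 0.1, -7.9]
ft_force: [0.3, 0.3, 0.3]
finger_gap: 84.9
grip_force: 0.0
```

```bash
python3 - <<'E'
from h import *
p,P,s=wrist("w4");z=P[...,2];print(s["tool_pos"],s["tcp_rot"])
near=(np.hypot(P[...,0]-505,P[...,1]+192)<60)
for nm,lo,hi in(("bar",118,132),("deck",97,110)):
    k,l,st,_=cv2.connectedComponentsWithStats((near&(z>lo)&(z<hi)).astype(np.uint8))
    for i in range(1,k):
        if st[i,4]>60: Q=P[l==i];print(nm,st[i],rect(Q),np.round(np.median(Q,0),1))
S,d=r.snapshot("scene");cv2.imwrite("pics/scene1.png",S)
Q=cloud("scene",d);m=(Q[...,2]>-2)&(Q[...,2]<15)&(S.min(-1)>110)&(abs(Q[...,0]-535)<110)&(abs(Q[...,1]-235)<110);Q=Q[m];print("cover",rect(Q),np.median(Q,0))
E
```

```text
[ 505.62379579 -189.49174998  269.83031528] [-1.79947506e+02  9.25098416e-02 -7.88686787e+00]
bar [251 153  14  50 687] (array([ 505.2, -192.7]), array([13. , 48.7]), 82.0) [ 506.2 -192.6  124.7]
deck [ 231  147   53   52 1439] (array([ 505.7, -192.5]), array([53.5, 55.6]), 2.3) [ 506.7 -193.5  102.9]
cover (array([552. , 249.7]), array([214.9, 161.9]), 10.0) [571.9952136  242.09321012   9.05882875]
```

View pics/w4.png

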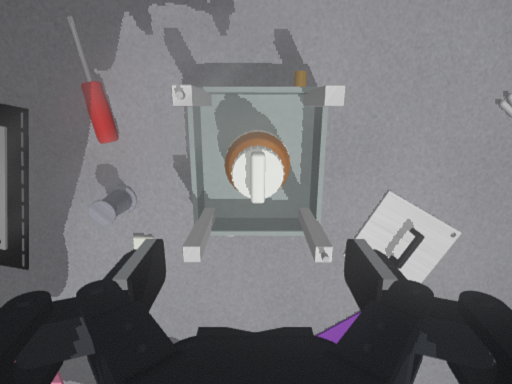

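View pics/scene1.png

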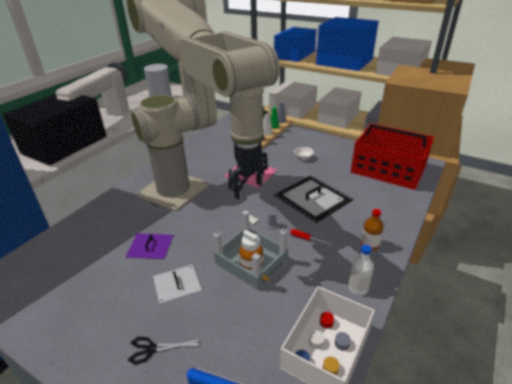

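The wrist view shows the cap bar at (258,178), aligned with the tool; the scene view shows the cover flat and centred on the mat at (313,196).

```bash
python3 - <<'E'
from h import *
to(505.3,-192.7,106,-8)
E
```

```text
shift [-1.000e-01  3.400e+00  1.644e+02] rot [-0.     0.001  0.002] from [ 506.  -189.4  270.4] [-180.     0.    -7.9]
```

jog_arm --rows '[[[0,3.4,40],[0,0,0]],[[0,3.4,85],[0,0,0]],[[0,3.4,125],[0,0,0]],[[0,3.4,150],[0,0,0]],[[0,3.4,160],[0,0,0]],[[0,3.4,164],[0,0,0]],[[0,3.4,164],[0,0,0]],[[0,3.4,164],[0,0,0]]]' --grip 45

```text
time: 10.15
tool_pos: [506.7, -194.3, 108.8]
tcp_rot: [179.9, -0.2, -8.0]
ft_force: [-0.4, 0.2, -0.4]
finger_gap: 45.0
grip_force: 0.0
```

jog_arm --rows '[[[0,0,0],[0,0,0]],[[0,0,0],[0,0,0]],[[0,0,0],[0,0,0]],[[0,0,0],[0,0,0]],[[0,0,0],[0,0,0]],[[0,0,0],[0,0,0]]]' --grip 0 --force 80

```text
time: 10.75
tool_pos: [506.2, -194.1, 108.2]
tcp_rot: [180.0, -0.1, -8.0]
ft_force: [-1.0, 1.4, 7.0]
finger_gap: 11.9
grip_force: 81.8
```

Grip is near the bar's top; open a little, go 5 mm lower and regrip.

jog_arm --rows '[[[0,0,0],[0,0,0]],[[0,0,0],[0,0,0]],[[0,-1.2,2],[0,0,0]],[[0,-1.2,5],[0,0,0]],[[0,-1.2,5],[0,0,0]],[[0,-1.2,5],[0,0,0]]]' --grip 30

```text
time: 11.35
tool_pos: [505.7, -192.7, 102.2]
tcp_rot: [-180.0, -0.0, -8.0]
ft_force: [-1.9, 0.7, 7.3]
finger_gap: 29.9
grip_force: 3.3
```

jog_arm --rows '[[[0,0,0],[0,0,0]],[[0,0,0],[0,0,0]],[[0,0,0],[0,0,0]],[[0,0,0],[0,0,0]],[[0,0,0],[0,0,0]]]' --grip 0 --force 90

```text
time: 11.85
tool_pos: [506.3, -193.0, 102.8]
tcp_rot: [180.0, -0.1, -8.0]
ft_force: [-1.1, 1.2, 7.3]
finger_gap: 12.3
grip_force: 90.6
```

jog_arm --rows '[[[0,0,2],[0,0,0]],[[0,0,4],[0,0,0]],[[0,0,6],[0,0,0]],[[0,0,6],[0,0,0]],[[0,0,6],[0,0,0]]]'

```text
time: 12.35
tool_pos: [506.3, -193.0, 97.3]
tcp_rot: [180.0, -0.1, -8.0]
ft_force: [-3.4, 1.2, 12.3]
finger_gap: 11.8
grip_force: 91.4
```

Pressed about 5.5 mm at 12 N. One more mm, then twist.

jog_arm --rows '[[[0,0,1.2],[0,0,-0.02]],[[0,0,1.2],[0,0,-0.12]],[[0,0,1.2],[0,0,-0.25]],[[0,0,1.2],[0,0,-0.38]],[[0,0,1.2],[0,0,-0.51]],[[0,0,1.2],[0,0,-0.64]],[[0,0,1.2],[0,0,-0.77]],[[0,0,1.2],[0,0,-0.9]],[[0,0,1.2],[0,0,-1.03]],[[0,0,1.2],[0,0,-1.16]]]'

```text
time: 13.35
tool_pos: [507.2, -192.7, 96.6]
tcp_rot: [179.8, -0.1, 58.7]
ft_force: [-1.1, 4.6, 13.8]
finger_gap: 11.6
grip_force: 92.0
```

jog_arm --rows '[[[0,0,0],[0,0,-0.1]],[[0,0,0],[0,0,-0.17]],[[0,0,0],[0,0,-0.17]],[[0,0,0],[0,0,-0.17]]]'

```text
time: 13.75
tool_pos: [507.1, -192.5, 96.7]
tcp_rot: [179.8, -0.1, 68.2]
ft_force: [-2.3, 4.7, 14.5]
finger_gap: 12.0
grip_force: 92.0
```

jog_arm --rows '[[[0,0,-4],[0,0,0]],[[0,0,-10],[0,0,0]],[[0,0,-18],[0,0,0]],[[0,0,-30],[0,0,0]],[[0,0,-50],[0,0,0]],[[0,0,-70],[0,0,0]],[[0,0,-88],[0,0,0]],[[0,0,-98],[0,0,0]],[[0,0,-98],[0,0,0]],[[0,0,-98],[0,0,0]]]'

```text
time: 14.75
tool_pos: [505.3, -192.6, 192.0]
tcp_rot: [-180.0, 0.0, 68.2]
ft_force: [0.1, -0.4, -0.1]
finger_gap: 12.3
grip_force: 89.5
```

```bash
python3 - <<'E'
from h import *
s=r.sense();print(s["tool_pos"],s["ft_force"],s["finger_gap"],s["grip_force"])
p,d=r.snapshot("side");q,_=r.snapshot("scene")
cv2.imwrite("pics/f.png",np.hstack([cv2.resize(p[90:240,150:350],(400,300)),cv2.resize(q[130:280,170:370],(400,300))]))
E
```

```text
[ 505.29162593 -192.62767507  191.98255164] [ 0.12380526 -0.38946158 -0.0664785 ] 12.32323976624642 89.49850004632026
```

View pics/f.png

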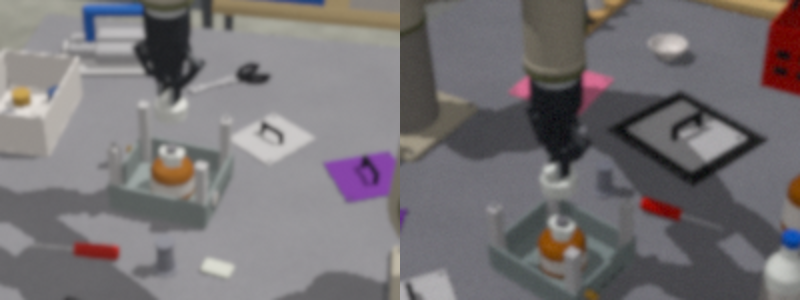

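The cap is in the gripper above the open bottle in both views, upright, and the cover is flat on the mat. I'll settle briefly and hand in.

jog_arm --rows '[[[0,0,0],[0,0,0]],[[0,0,0],[0,0,0]],[[0,0,0],[0,0,0]],[[0,0,0],[0,0,0]],[[0,0,0],[0,0,0]]]'

```text
time: 15.35
tool_pos: [505.6, -192.7, 192.6]
tcp_rot: [-180.0, -0.0, 68.2]
ft_force: [-0.2, 0.4, -0.4]
finger_gap: 12.5
grip_force: 89.5
```

```bash
python3 -c "
from bench import r
print(r.hand_in())"
```

```text
the job is handed in; nothing more can be done
None
```

I handed the job in at 15.4 s, with the cover flat on the mat and the freed cap held upright about 8 cm above the open bottle; `hand_in` returned no verdict, so a pass is not confirmed.

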